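# Reload the toaster and hold its lever down

## Task

Re-warm the two big slices of cold toast: take them from the toast rack, stand one on edge in each slot of the toaster and let go of them, then press the toaster's lift lever down past its first two clicks to the third, all the way to the bottom, so that the slices sink in. The catch is worn out and the lever springs up again, so finish while still holding it down with the gripper. Leave the small end piece in the rack and do not disturb the jars, bottle, jug or pepper mill.

Things in the scene. Friction and masses are not known exactly. Their poses are not given: they have to be found in the camera images.
- slice_a_mid (a point): One of two like, stiff slices of toast: 18 mm thick (own x), 100 wide (y), 90 high (z), top corners rounded (radius 26), 45 g. Point: its centre. It starts on edge in the rack, lower edge 12 mm, top 102 mm above the table; neighbours 56 mm or more off, centre to centre. The rack's wire hoops reach 45 mm above the table close by its faces: grip it across its thickness in the upper half.
- slice_b_mid (a point): The other slice of toast, the same in shape and size; the two are interchangeable and either may go in either slot.
- heel_mid (a point): The small end piece of the loaf, 18 mm thick, 66 mm wide, 58 mm high, standing in another bay of the same rack; it stays there. The point is its centre, 29 mm above its lower edge.
- rack: Toast rack, fixed: wooden base 172 mm long (own x) by 80 mm (y) by 12 mm, origin under its centre on the table; six wire hoops 28 mm apart make five bays; the first, middle and last hold the three pieces in an order that changes.
- toaster: Two-slot toaster, fixed in place: 290 mm long (own y axis), 184 mm wide (x), 175 mm high, steel with black end caps, origin on the table under its centre. The lift lever is on its -y end, whose face lies 145 mm from the centre.
- slot_1 (a point): Centre of one slot's mouth, level with the toaster's top (175 mm above the table), 36 mm to the -x side of its centre; axes as the toaster's. The slot is 28 mm wide (x), 130 mm long (y). Lever up: the bread carrier inside is 44 mm below the mouth and a loaded slice stands out 46 mm. Lever down: 89 mm below, the slice about flush with the top.
- slot_2 (a point): Centre of the mouth of the other slot, 36 mm to the +x side of the toaster's centre; else the same.
- lever_pad (a point): Top of the lever's black thumb pad, where to press down: pad 44 mm (toaster's x) by 40 mm (y) by 14 mm thick; the point lies 30 mm out from the toaster's end face and, lever up, 168 mm above the table. The pad reaches from 7 to 47 mm out from the face.
- lever (a joint): Lever travel downward, m: 0 up, 0.045 bottom stop; it carries both slices down. A spring pushes it up all the way, about 4 N at the top, 6 N near the bottom (slices loaded), and it never stays down by itself. Three clicks, at 9, 24 and 39 mm: over the 7 mm before each the push needed is up to 3 N more (about 9 N at most), after it up to 3 N less. Past the third click is only the bottom stop.
- jar_1_mid (a point): Olive jar with dark lid, 80 mm across, 125 mm high; a bystander. Point at mid height.
- jar_2_mid (a point): Another such jar.
- jar_3_mid (a point): Another such jar.
- oil_mid (a point): Green glass oil bottle, 68 mm across, 235 mm high; a bystander. Point at mid height.
- jug_mid (a point): Glass jug, 104 mm across, 200 mm high, with a side handle reaching 97 mm from its axis; a bystander. Point on its axis at mid height.
- mill_mid (a point): Wooden pepper mill, 52 mm across, 125 mm high; a bystander. Point at mid height.

How it is judged:
By the outcome, as a careful person would: the job done as asked, in the order asked, and still so for the second after the job is handed in, while the arm keeps its last pose, push and grip.
It also fails if it takes over 70 s, if anything falls off the work surface, if the arm or the gripper's body presses on something with over 40 N, if the wrist force passes 120 N, or if a joint passes its speed limit or range.

## Robot

A 7-joint arm with a two-finger parallel gripper is mounted at the origin on the work surface. World frame = base frame: x ahead of the robot, y to its left, z up, the work surface at z = 0. Lengths are in mm, angles in degrees, forces in N, time in s.
With the tool pointing down it reaches from about 350 to 900 mm from the base axis. Payload 19.9 kg.
Tool frame: the origin (TCP) lies between the finger pads; the fingertips stand 17 mm ahead of it and the grasp point (between the pads) lies 2 mm behind it (finger_overhang is the distance from the TCP to the fingertips, in mm); z points along the fingers, y is the line along which they close (so a half turn about z gives the same grasp; the last joint's range is limited). The gripper opens to 85 mm and grips with 20 to 120 N. Pads are 22 mm wide; open, the fingers measure 114 mm over their backs; the gripper's body (76 mm by 85 mm) begins 54 mm behind the grasp point. The pads swing forward as they close: fully open they stand 13 mm farther back than shut.
Start: joints at [-68.898, 23.915, -0.59, 92.452, 0.269, 63.638, -3.037], TCP at [249.004, 573.237, 248.26] pointing down, gripper open.
Joint ranges: [-161.28, 161.28], [-22.2, 115.67], [-73.04, 71.86], [3.21, 147.25], [-68.34, 248.33], [10.77, 114.83], [-161.83, 161.83]. Speed limits (degrees/s): [108.29, 108.29, 136.94, 136.94, 172.46, 172.46, 172.46].

## Interface

Orientations are given as [roll, pitch, yaw] about the fixed x, y, z axes, in that order (R = Rz(yaw) Ry(pitch) Rx(roll)).
In Python, from workcell import * gives the robot as it stands.
- The arm moves only by the tool send_rows, never from a script. Its argument "targets" is a list that holds one entry, the list of rows, each a list of 7 numbers: the finger opening in m, from 0 to 0.0854, then the shift along the world's x, y, z in m, then the turn, a rotation vector about the world's x, y, z in rad. A call has 1 to 20 rows; each row is the pose to reach, as a shift and turn from the pose commanded when the call began; what a row does not reach only later rows make up. A row lasts 1/10 s, in which the tool goes at most 50 mm and 8.59 degrees, less where a joint would pass 70% of its speed; a pose out of reach is approached as far as the arm can. A call with a gripper value outside its range is refused whole. The fingers move at their own pace and stop on an object; the grip force is fixed at half the most. Time passes only in rows, so rows that repeat a pose let the fingers close. It gives the time, the measured TCP pose, the force, the opening and the grip force at its end, in the units of the state.
- sense(): the state, without advancing time (a new reading comes with each control period).
- camera(name): name is "scene" or "top" or "wrist"; returns the picture (384x512x3 uint8, blue, green, red); there is no depth.
- camera_model(name): a dict with "K" (3x3 intrinsics, pixels), "camera_from_world" (4x4, takes a point from world to camera coordinates). Camera axes: x right, y up, looking along -z (the intrinsics and any distortion apply to the point x, -y, -z); pixel columns grow to the right and rows downward; lengths in mm; the calibration is good to about 2 mm. A picture is of the moment at which its call begins: read the wrist's pose just before it. camera_model takes no time and is no camera call; for the wrist camera it gives the pose at the moment of the call.
- hand_in(): hands the job in; it is judged then, once.
The state is a dict: "time": time; "joints": joint angles; "qvel": joint speeds; "joint_efforts": joint torques, N m; "tcp_pos": TCP position; "ee_rot": TCP orientation; "wrist_force": force on the tool from outside, world axes, zero at the start; "ft_torque": the same for the moment, N m; "finger_gap": finger opening in mm; "gripper_force": force on a finger pad.
Only numpy, scipy, OpenCV 4.12 (cv2) and the standard library are available. Lean on these libraries where they do the work, as an engineer would, in place of code of your own. Each camera call takes 0.05 s, during which the arm holds its last target. There are 200 camera calls.

## Working session

There is one attempt and no reset: what is moved stays moved. The work goes in short steps, Python scripts to look and compute and a tool call to move; the robot and the scene stay as the last step left them, time stands still between calls to the robot, and variables do not carry over. Pictures are saved under pics/ and viewed, at most 10 in all, crops included, and the job is handed in when it is done.

Besides the shell and the picture viewer there is one more tool, called after ">>>" as name(argument=value, ...), one argument or row to a line, values as JSON. send_rows: Moves the arm, as the interface text tells. Its arguments: {"type":"object","properties":{"targets":{"type":"array"}},"required":["targets"]}

```bash
mkdir -p pics; python3 - <<'E'
from workcell import *
import cv2
s=sense();print(s['tcp_pos'],s['ee_rot'],s['time'])
for n in ("scene","top"):
    cv2.imwrite(f"pics/{n}0.png",camera(n)); m=camera_model(n); print(n,m)
E
```

```text
[248.91324899 572.91078804 247.63400618] [-1.79925369e+02  6.24064304e-03  1.56518225e+02] 0.0
scene {'K': array([[394.29889606,   0.        , 255.13863918],
       [  0.        , 394.29889606, 192.94689184],
       [  0.        ,   0.        ,   1.        ]]), 'camera_from_world': array([[ 5.73531286e-01,  8.18918148e-01,  2.08550110e-02,
        -2.23501365e+02],
       [-4.89391862e-01,  3.22108783e-01,  8.10395914e-01,
         2.38177527e+02],
       [ 6.56930338e-01, -4.74993683e-01,  5.85511342e-01,
        -1.51340472e+03],
       [ 0.00000000e+00,  0.00000000e+00,  0.00000000e+00,
         1.00000000e+00]])}
top {'K': array([[485.46626188,   0.        , 257.96006992],
       [  0.        , 485.46626188, 191.77130523],
       [  0.        ,   0.        ,   1.        ]]), 'camera_from_world': array([[ 1.61644887e-02, -9.99726598e-01,  1.68949177e-02,
        -1.68406059e+02],
       [ 9.97121173e-01,  1.73696875e-02,  7.38082712e-02,
        -6.01153282e+02],
       [-7.40815513e-02,  1.56532072e-02,  9.97129330e-01,
        -1.29954047e+03],
       [ 0.00000000e+00,  0.00000000e+00,  0.00000000e+00,
         1.00000000e+00]])}
```

View pics/scene0.png

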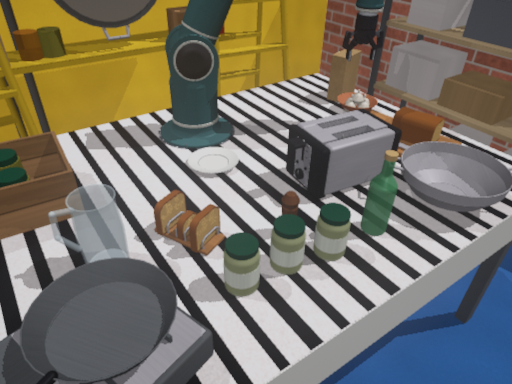

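View pics/top0.png

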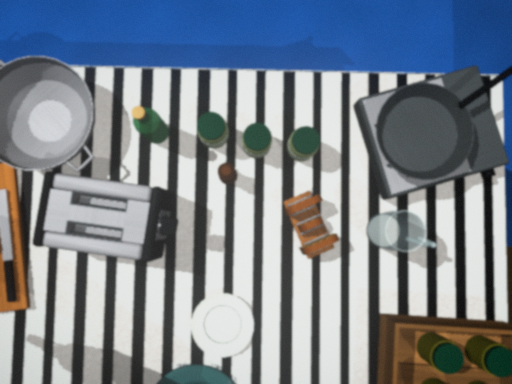

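The top view shows the rack at about (310,225), the toaster at about (103,217) with its lever at (168,222), and the mill at (227,173). I'll enlarge the rack and toaster.

```bash
cat > h.py <<'E'
import numpy as np, cv2
from workcell import *
def ray(n,px,M=None):
    M=M or camera_model(n);T=M['camera_from_world'];R=T[:3,:3];c=-R.T@T[:3,3]
    d=np.linalg.solve(M['K'],[px[0],px[1],1.]);return c,R.T@(d*[1,-1,-1])
def on(n,px,z,M=None):
    c,d=ray(n,px,M);return c+d*(z-c[2])/d[2]
def proj(n,p,M=None):
    M=M or camera_model(n);T=M['camera_from_world'];q=T[:3,:3]@np.array(p)+T[:3,3]
    u=M['K']@(q*[1,-1,-1]);return u[:2]/u[2]
E
python3 - <<'E'
import cv2,numpy as np
t=cv2.imread('pics/top0.png');s=cv2.imread('pics/scene0.png')
a=cv2.resize(t[180:270,270:350],None,fx=5,fy=5,interpolation=2)   #400x450
b=cv2.resize(t[165:270,30:190],None,fx=2.5,fy=2.5,interpolation=2) #400x262
c=cv2.resize(s[185:260,145:235],None,fx=4,fy=4,interpolation=2) #360x300
o=np.zeros((570,800,3),np.uint8);o[:450,:400]=a;o[:262,400:]=b[:262];o[265:565,400:760]=c
cv2.imwrite('pics/crop1.png',o)
E
```

```text
(no output)
```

View pics/crop1.png

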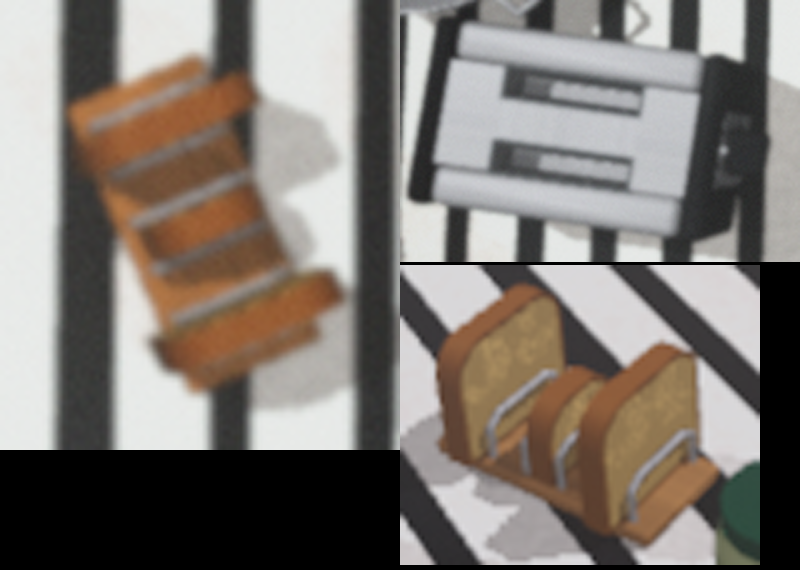

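Big slices stand at both ends of the rack and the heel is in the middle. The slots lie at about (99.6,201) and (94.8,230) in the top view.

```bash
python3 - <<'E'
from h import *
f=lambda n,*a:print(n,on('top',*a).round(1))
A=lambda x,y:(270+x/5-.4,180+y/5-.4); B=lambda x,y:(30+(x-400)/2.5-.3,165+y/2.5-.3)
f('a l',A(80,150),85);f('a r',A(255,92),85);f('a mid',A(168,120),102)
f('b l',A(165,350),85);f('b r',A(335,290),85);f('b mid',A(252,322),102)
f('s2 l',B(504,82),175);f('s2 r',B(644,99),175)
f('s1 l',B(493,156),175);f('s1 r',B(633,173),175)
f('pad',(168,222),168)
for n,p,z in [('jar',(212,123),125),('jar',(257,137),125),('jar',(305,138),125),('mill',(227,170),125),('oilcap',(138,112),235),('jug',(385,230),200)]: f(n,p,z)
m=camera_model('wrist');R=m['camera_from_world'][:3,:3];print(-R.T@m['camera_from_world'][:3,3],R,m['K'])
E
```

```text
a l [ 554.2 -229.8   85. ]
a r [ 585.9 -320.6   85. ]
a mid [ 569.7 -273.5  102. ]
b l [ 451.8 -274.9   85. ]
b r [ 484.  -362.8   85. ]
b mid [ 467.4 -317.4  102. ]
s2 l [571.1 291.  175. ]
s2 r [557.1 156.8 175. ]
s1 l [500.3 298.2 175. ]
s1 r [486.2 164.8 175. ]
pad [516.4  59.5 168. ]
jar [769.4 -37.2 125. ]
jar [ 735.7 -152.   125. ]
jar [ 735.4 -274.   125. ]
mill [650.1 -77.7 125. ]
oilcap [767.9 124.8 235. ]
jug [ 505.6 -456.5  200. ]
[185.76364475 599.62429165 373.41298511] [[ 0.3992313   0.91684939 -0.00125249]
 [-0.8816898   0.38354607 -0.27480086]
 [-0.25147061  0.11081341  0.96150035]] [[290.93420169   0.         253.29940525]
 [  0.         290.93420169 191.36890372]
 [  0.           0.           1.        ]]
```

>>> send_rows(
  targets=[
    [[0.04,0.03,-0.04,0.05,0,0,-0.15],[0.04,0.06,-0.08,0.1,0,0,-0.3],[0.04,0.09,-0.11,0.1,0,0,-0.4],[0.04,0.12,-0.15,0.1,0,0,-0.55],[0.04,0.15,-0.19,0.1,0,0,-0.7],[0.04,0.18,-0.23,0.1,0,0,-0.83],[0.04,0.21,-0.27,0.1,0,0,-0.97],[0.04,0.25,-0.31,0.1,0,0,-1.12],[0.04,0.28,-0.345,0.1,0,0,-1.265],[0.04,0.28,-0.345,0.1,0,0,-1.265],[0.04,0.28,-0.345,0.1,0,0,-1.265],[0.04,0.28,-0.345,0.1,0,0,-1.265],[0.04,0.28,-0.345,0.1,0,0,-1.265]],
  ],
)

```text
time: 1.4
tcp_pos: [528.4, 229.2, 348.0]
ee_rot: [-180.0, -0.0, 84.1]
wrist_force: [0.1, 0.9, -0.2]
finger_gap: 40.1
gripper_force: 0.0
```

```bash
python3 - <<'E'
from h import *
import pickle
s=sense();print(s['time'],s['tcp_pos'],s['ee_rot'],s['finger_gap'])
M=camera_model('wrist');cv2.imwrite('pics/w1.png',camera('wrist'));pickle.dump(M,open('w1.pkl','wb'))
E
```

```text
1.4 [528.36347465 229.20468713 348.04734365] [-1.79960460e+02 -2.54748741e-03  8.41335142e+01] 40.11310996045324
```

View pics/w1.png

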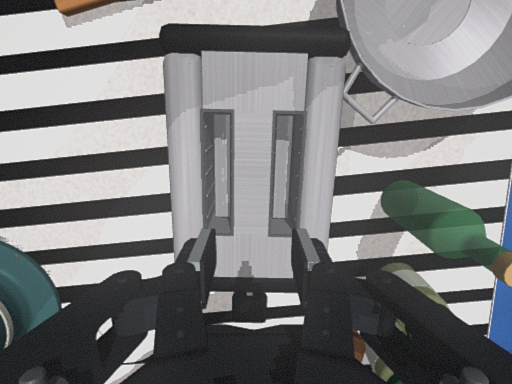

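The wrist view shows the left slot (slot 1) corners at (204,110), (234,110) and (233,236). The right slot (slot 2) corners are at (274,114), (304,114) and (270,236), and the lever pad is near (250,304).

```bash
python3 - <<'E'
from h import *
import pickle
M=pickle.load(open('w1.pkl','rb'))
im=cv2.imread('pics/w1.png');g=cv2.cvtColor(im,6)
for r in (125,160,195): print(r,[(c,int(g[r,c])) for c in range(196,240,2)],'\n   ',[(c,int(g[r,c])) for c in range(264,312,2)])
for c in (220,285): print(c,[(r,int(g[r,c])) for r in range(100,122,2)],[(r,int(g[r,c])) for r in range(224,244,2)])
for n,p,z in [('1tl',(204,110),175),('1tr',(234,110),175),('1br',(233,236),175),('2tl',(274,114),175),('2tr',(304,114),175),('2bl',(270,236),175),('pad',(250,304),168)]: print(n,on('wrist',p,z,M).round(1))
E
```

```text
125 [(196, 172), (198, 164), (200, 102), (202, 96), (204, 96), (206, 104), (208, 76), (210, 77), (212, 77), (214, 96), (216, 107), (218, 105), (220, 106), (222, 105), (224, 106), (226, 129), (228, 125), (230, 77), (232, 101), (234, 154), (236, 185), (238, 180)] 
    [(264, 184), (266, 184), (268, 183), (270, 183), (272, 137), (274, 99), (276, 80), (278, 109), (280, 109), (282, 108), (284, 110), (286, 108), (288, 130), (290, 125), (292, 106), (294, 79), (296, 81), (298, 80), (300, 77), (302, 83), (304, 103), (306, 129), (308, 155), (310, 163)]
160 [(196, 181), (198, 172), (200, 156), (202, 100), (204, 83), (206, 90), (208, 89), (210, 87), (212, 82), (214, 107), (216, 163), (218, 159), (220, 158), (222, 153), (224, 159), (226, 171), (228, 128), (230, 80), (232, 103), (234, 168), (236, 178), (238, 181)] 
    [(264, 185), (266, 181), (268, 185), (270, 176), (272, 92), (274, 76), (276, 162), (278, 158), (280, 158), (282, 159), (284, 163), (286, 163), (288, 124), (290, 103), (292, 72), (294, 80), (296, 82), (298, 82), (300, 87), (302, 99), (304, 146), (306, 156), (308, 167), (310, 177)]
19
[... 525 characters left out ...]
308, 174), (310, 181)]
220 [(100, 168), (102, 184), (104, 182), (106, 184), (108, 178), (110, 100), (112, 78), (114, 90), (116, 110), (118, 107), (120, 109)] [(224, 108), (226, 111), (228, 114), (230, 111), (232, 108), (234, 92), (236, 184), (238, 176), (240, 179), (242, 181)]
285 [(100, 184), (102, 183), (104, 188), (106, 184), (108, 186), (110, 155), (112, 96), (114, 74), (116, 111), (118, 108), (120, 107)] [(224, 112), (226, 110), (228, 109), (230, 113), (232, 110), (234, 97), (236, 104), (238, 181), (240, 179), (242, 179)]
1tl [487.4 300.6 175. ]
1tr [516.9 297.6 175. ]
1br [499.4 163.2 175. ]
2tl [556.  289.7 175. ]
2tr [585.6 286.6 175. ]
2bl [540.5 158.9 175. ]
pad [508.2  67.7 168. ]
```

>>> send_rows(
  targets=[
    [[0.04,0.0,-0.05,0,0,0,0.05],[0.04,0.0,-0.1,0,0,0,0.1],[0.04,0.0,-0.15,0,0,0,0.15],[0.04,0.0,-0.2,-0.01,0,0,0.2],[0.04,0.0,-0.25,-0.02,0,0,0.25],[0.04,0.0,-0.3,-0.03,0,0,0.3],[0.04,0,-0.35,-0.04,0,0,0.35],[0.04,-0.01,-0.4,-0.05,0,0,0.4],[0.04,-0.01,-0.44,-0.06,0,0,0.45],[0.04,-0.01,-0.49,-0.07,0,0,0.49],[0.04,-0.01,-0.525,-0.08,0,0,0.49],[0.04,-0.01,-0.525,-0.08,0,0,0.49],[0.04,-0.01,-0.525,-0.08,0,0,0.49],[0.04,-0.01,-0.525,-0.08,0,0,0.49]],
  ],
)

```text
time: 2.85
tcp_pos: [519.7, -295.2, 268.4]
ee_rot: [180.0, -0.0, 112.2]
wrist_force: [0.1, -0.3, 1.2]
finger_gap: 39.7
gripper_force: 0.0
```

```bash
python3 - <<'E'
from h import *
import pickle
s=sense();print(s['time'],s['tcp_pos'],s['ee_rot'],s['finger_gap'])
M=camera_model('wrist');cv2.imwrite('pics/w2.png',camera('wrist'));pickle.dump(M,open('w2.pkl','wb'))
E
```

```text
2.85 [ 519.68187411 -295.20164996  268.42761376] [ 1.79967676e+02 -2.04997486e-02  1.12235394e+02] 39.74518826184892
```

View pics/w2.png

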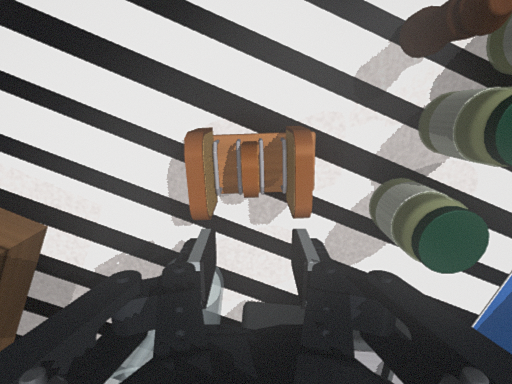

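The slices are upright at columns 186–214 and 287–315, rows 128–219, with the heel between them at (250,168). I'll enlarge this to get the top-face edges.

```bash
python3 - <<'E'
from h import *
import pickle
M=pickle.load(open('w1.pkl','rb'))
w=lambda *p:on('wrist',p,175,M)[:2]
for n,a,b,c,t,bt in [('s1',217.3,217.2,217.2,109,235.3),('s2',289.3,287.5,285.5,110.5,236.7)]:
    p,q=w(a,125),w(c,195);d=(p-q)/np.linalg.norm(p-q);x=w(b,t);y=w(b,bt);m=(p+q)/2
    print(n,'yaw',np.degrees(np.arctan2(-d[0],d[1])),'ctr',m+d*(((x+y)/2-m)@d),'len',(x-y)@d)
im=cv2.imread('pics/w2.png')
cv2.imwrite('pics/crop2.png',cv2.resize(im[120:225,178:324],None,fx=5,fy=5,interpolation=2))
E
```

```text
s1 yaw -7.946506970318031 ctr [491.28873529 233.030217  ] len 135.69269030051538
s2 yaw -7.156977401317947 ctr [563.6138045  223.99071235] len 135.75134921729511
```

View pics/crop2.png

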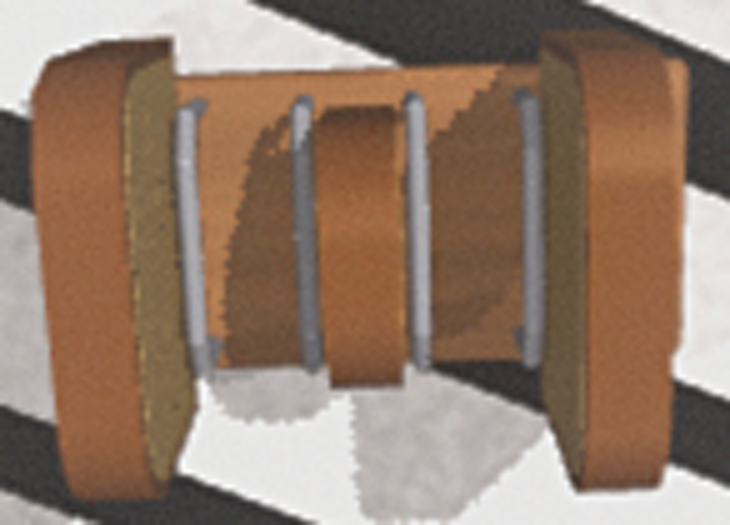

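```bash
python3 - <<'E'
from h import *
import pickle
M=pickle.load(open('w2.pkl','rb'))
f=lambda x,y,z:on('wrist',(178+x/5-.4,120+y/5-.4),z,M)[:2]
for n,l1,r1,l2,r2,t,b in [('L',37,127,52,142,(100,42),(118,497)),('R',585,677,583,672,(605,35),(620,488))]:
    p=(f(l1,150,102)+f(r1,150,102))/2;q=(f(l2,350,102)+f(r2,350,102))/2
    d=(p-q)/np.linalg.norm(p-q);e=(f(*t,76)+f(*b,88))/2;m=(p+q)/2
    th=np.linalg.norm(f(l1,150,102)-f(r1,150,102))
    print(n,'yaw',np.degrees(np.arctan2(-d[0],d[1])),'ctr',m+d*((e-m)@d),'len',(f(*t,76)-f(*b,88))@d,'th',th)
b=f(250,75,12);c=f(270,367,12);print('rack w',b,c,(b+c)/2)
E
```

```text
L yaw 23.28375778442043 ctr [ 465.98380366 -318.9739288 ] len 99.42736082630633 th 18.0500437864626
R yaw 23.91004007741932 ctr [ 567.54337145 -275.61882101] len 98.88872504975011 th 18.461625456577426
rack w [ 475.71528476 -274.73986554] [ 508.73264683 -346.26310236] [ 492.2239658  -310.50148395]
```

>>> send_rows(
  targets=[
    [[0.044,0.025,0.01,0,0,0,0.018],[0.044,0.049,0.021,-0.02,0,0,0.018],[0.044,0.049,0.021,-0.06,0,0,0.018],[0.044,0.049,0.021,-0.1,0,0,0.018],[0.044,0.049,0.021,-0.133,0,0,0.018],[0.044,0.049,0.021,-0.133,0,0,0.018],[0.044,0.049,0.021,-0.133,0,0,0.018],[0.044,0.049,0.021,-0.133,0,0,0.018]],
  ],
)

```text
time: 3.7
tcp_pos: [569.1, -275.9, 137.6]
ee_rot: [179.9, 0.1, 113.2]
wrist_force: [0.3, 0.2, -0.2]
finger_gap: 44.0
gripper_force: 0.0
```

```bash
python3 - <<'E'
from h import *
s=sense();print(s['time'],s['tcp_pos'],s['ee_rot'],s['finger_gap'])
cv2.imwrite('pics/w3.png',camera('wrist'))
E
```

```text
3.7 [ 569.10076209 -275.86263131  137.59703058] [1.79879155e+02 1.14782001e-01 1.13184226e+02] 44.02729150903509
```

View pics/w3.png

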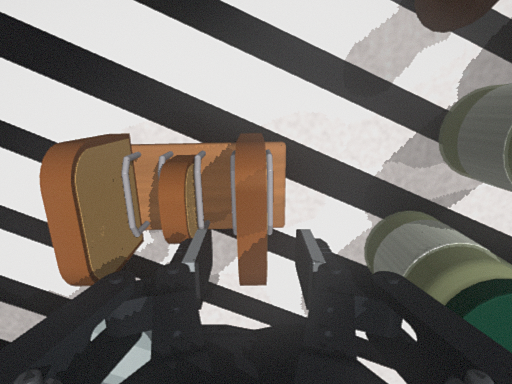

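The slice lies at column 253, midway between the fingers at 197 and 310, so it is well aligned. Descend and grip.

>>> send_rows(
  targets=[
    [[0.044,0,0.001,-0.025,0,0,0],[0.044,0,0.001,-0.051,0,0,0],[0.044,0,0.001,-0.051,0,0,0],[0.044,0,0.001,-0.051,0,0,0],[0.0,0,0.001,-0.051,0,0,0],[0.0,0,0.001,-0.051,0,0,0],[0.0,0,0.001,-0.051,0,0,0],[0.0,0,0.001,-0.051,0,0,0],[0.0,0,0.001,-0.051,0,0,0],[0.0,0,0.001,-0.051,0,0,0]],
  ],
)

```text
time: 4.75
tcp_pos: [568.7, -275.1, 85.9]
ee_rot: [179.9, 0.1, 113.1]
wrist_force: [-2.5, 1.4, 9.1]
finger_gap: 17.3
gripper_force: 58.9
```

>>> send_rows(
  targets=[
    [[0.0,0,0,0.01,0,0,0],[0.0,0,0,0.03,0,0,0],[0.0,0,0,0.06,0,0,0],[0.0,0,0,0.1,0,0,0],[0.0,0,0.01,0.14,0,0,0],[0.0,0,0.04,0.18,0,0,-0.04],[0.0,0,0.08,0.2,0,0,-0.1],[0.0,0,0.12,0.215,0,0,-0.16],[0.0,0,0.16,0.215,0,0,-0.22],[0.0,0,0.2,0.215,0,0,-0.28],[0.0,0,0.24,0.215,0,0,-0.34],[0.0,-0.005,0.28,0.215,0,0,-0.4],[0.0,-0.005,0.32,0.215,0,0,-0.46],[0.0,-0.005,0.36,0.215,0,0,-0.525],[0.0,-0.005,0.4,0.215,0,0,-0.525],[0.0,-0.005,0.44,0.215,0,0,-0.525],[0.0,-0.005,0.475,0.215,0,0,-0.525],[0.0,-0.005,0.499,0.215,0,0,-0.525],[0.0,-0.005,0.499,0.215,0,0,-0.525],[0.0,-0.005,0.499,0.215,0,0,-0.525]],
  ],
)

```text
time: 6.75
tcp_pos: [562.9, 224.1, 300.0]
ee_rot: [180.0, 0.0, 83.1]
wrist_force: [-0.4, -0.9, -0.3]
finger_gap: 17.2
gripper_force: 58.5
```

>>> send_rows(
  targets=[
    [[0.0,0,0,-0.01,0,0,0],[0.0,0,0,-0.03,0,0,0],[0.0,0,0,-0.04,0,0,0],[0.0,0,0,-0.04,0,0,0],[0.0,0,0,-0.04,0,0,0],[0.0,0,0,-0.04,0,0,0]],
  ],
)

```text
time: 7.35
tcp_pos: [563.4, 224.1, 260.0]
ee_rot: [180.0, -0.0, 83.0]
wrist_force: [0.0, 0.3, -0.2]
finger_gap: 17.5
gripper_force: 58.5
```

```bash
python3 - <<'E'
from h import *
import pickle
s=sense();print(s['time'],s['tcp_pos'],s['ee_rot'],s['finger_gap'],s['wrist_force'])
M=camera_model('wrist');pickle.dump(M,open('w4.pkl','wb'))
w=camera('wrist');t=camera('top')
o=np.zeros((384,512+288,3),np.uint8);o[:,:512]=w;o[:262,512:]=cv2.resize(t[165:260,30:190],(288,262))[:262]
cv2.imwrite('pics/w4.png',o)
E
```

```text
7.35 [563.35685838 224.08387822 260.03945896] [ 1.79956797e+02 -2.92687982e-02  8.30444430e+01] 17.45569930887193 [ 0.0152955   0.2580111  -0.15561973]
```

View pics/w4.png

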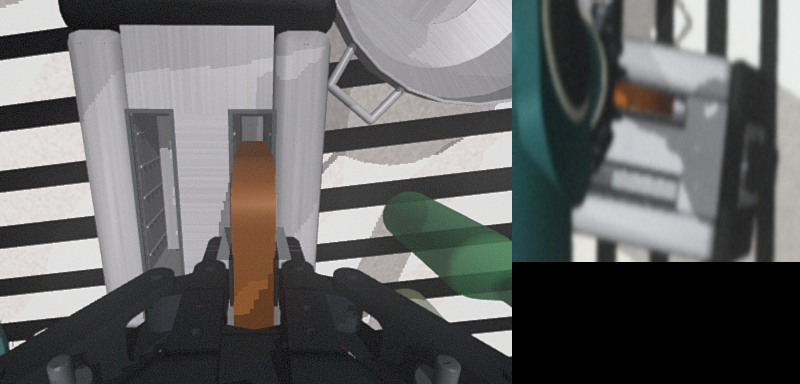

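The slice hangs straight above slot 2. The slot's far end spans columns 228–277 at row 110, and slot 1's spans 127–175. I'll check these against the estimates.

```bash
python3 - <<'E'
from h import *
import pickle
M=pickle.load(open('w4.pkl','rb'))
g=cv2.cvtColor(cv2.imread('pics/w4.png'),6)
for r in (114,130): print(r,[(c,int(g[r,c])) for c in range(222,284,2)]);print([(c,int(g[r,c])) for c in range(120,182,2)])
for p in [(228,110),(277,110),(127,110),(175,110)]: print(on('wrist',p,175,M).round(1))
E
```

```text
114 [(222, 181), (224, 183), (226, 185), (228, 102), (230, 103), (232, 93), (234, 82), (236, 81), (238, 78), (240, 72), (242, 73), (244, 72), (246, 75), (248, 69), (250, 74), (252, 70), (254, 72), (256, 73), (258, 72), (260, 68), (262, 75), (264, 73), (266, 72), (268, 78), (270, 66), (272, 85), (274, 92), (276, 96), (278, 128), (280, 138), (282, 147)]
[(120, 166), (122, 161), (124, 147), (126, 98), (128, 93), (130, 112), (132, 94), (134, 75), (136, 76), (138, 72), (140, 73), (142, 70), (144, 71), (146, 73), (148, 76), (150, 76), (152, 76), (154, 77), (156, 72), (158, 70), (160, 76), (162, 77), (164, 75), (166, 74), (168, 78), (170, 101), (172, 101), (174, 178), (176, 178), (178, 179), (180, 181)]
130 [(222, 182), (224, 181), (226, 181), (228, 136), (230, 103), (232, 98), (234, 84), (236, 80), (238, 74), (240, 69), (242, 103), (244, 107), (246, 110), (248, 108), (250, 106), (252, 108), (254, 108), (256, 116), (258, 130), (260, 128), (262, 122), (264, 66), (266, 74), (268, 79), (270, 72), (272, 85), (274, 93), (276, 104), (278, 129), (280, 135), (282, 145)]
[(120, 174), (122, 168), (124, 162), (126, 136), (128, 97), (130, 98), (132, 87), (134, 102), (136, 87), (138, 86), (140, 74), (142, 75), (144, 75), (146, 76), (148, 76), (150, 75), (152, 75), (154, 75), (156, 75), (158, 95), (160, 104), (162, 107), (164, 103), (166, 106), (168, 105), (170, 101), (172, 101), (174, 120), (176, 184), (178, 182), (180, 179)]
[554.9 293.  175. ]
[588.8 288.8 175. ]
[485.  301.6 175. ]
[518.2 297.5 175. ]
```

>>> send_rows(
  targets=[
    [[0.0,0,0,-0.01,0,0,0],[0.0,0,0,-0.02,0,0,0],[0.0,0,0,-0.03,0,0,0],[0.0,0,0,-0.04,0,0,0],[0.0,0,0,-0.047,0,0,0],[0.0,0,0,-0.053,0,0,0],[0.0,0,0,-0.053,0,0,0],[0.0,0,0,-0.053,0,0,0],[0.0,0,0,-0.053,0,0,0]],
  ],
)

```text
time: 8.35
tcp_pos: [563.2, 224.3, 206.6]
ee_rot: [180.0, -0.0, 83.1]
wrist_force: [-0.1, -0.2, -0.5]
finger_gap: 17.1
gripper_force: 58.5
```

>>> send_rows(
  targets=[
    [[0.0,0,0,-0.001,0,0,0],[0.024,0,0,-0.001,0,0,0],[0.03,0,0,-0.001,0,0,0],[0.036,0,0,-0.001,0,0,0],[0.036,0,0,-0.001,0,0,0],[0.036,0,0,0.01,0,0,0],[0.036,0,0,0.04,0,0,0],[0.036,0,0,0.09,0,0,0],[0.036,0,0,0.1,0,0,0],[0.036,0,0,0.1,0,0,0]],
  ],
)

```text
time: 9.35
tcp_pos: [563.8, 224.4, 309.0]
ee_rot: [179.8, -0.1, 83.1]
wrist_force: [-0.4, -0.9, -1.2]
finger_gap: 36.1
gripper_force: 0.0
```

```bash
python3 - <<'E'
from h import *
s=sense();print(s['time'],s['tcp_pos'],s['ee_rot'],s['finger_gap'])
cv2.imwrite('pics/w5.png',np.hstack([camera('wrist')[:,60:400],camera('scene')[80:,200:460][:304].copy() if 0 else cv2.resize(camera('scene')[90:220,270:430],(460,384))]))
E
```

```text
9.35 [563.80288931 224.3997788  309.01300943] [ 1.79817481e+02 -1.49086746e-01  8.30645295e+01] 36.1174900118446
```

View pics/w5.png

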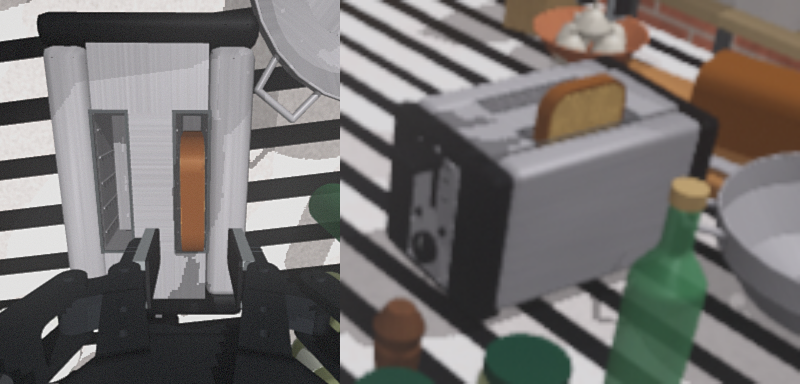

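The slice stands in slot 2 at (192,190) and sticks out as expected. Next, the second slice.

>>> send_rows(
  targets=[
    [[0.044,-0.005,-0.03,0,0,0,0.05],[0.044,-0.01,-0.07,0,0,0,0.1],[0.044,-0.02,-0.115,0,0,0,0.15],[0.044,-0.028,-0.16,0,0,0,0.2],[0.044,-0.036,-0.205,0,0,0,0.25],[0.044,-0.045,-0.25,0,0,0,0.3],[0.044,-0.053,-0.295,0,0,0,0.35],[0.044,-0.06,-0.34,0,0,0,0.4],[0.044,-0.07,-0.385,0,0,0,0.45],[0.044,-0.078,-0.43,-0.02,0,0,0.525],[0.044,-0.086,-0.475,-0.04,0,0,0.525],[0.044,-0.092,-0.51,-0.06,0,0,0.525],[0.044,-0.097,-0.542,-0.08,0,0,0.525],[0.044,-0.097,-0.542,-0.11,0,0,0.525],[0.044,-0.097,-0.542,-0.14,0,0,0.525],[0.044,-0.097,-0.542,-0.171,0,0,0.525],[0.044,-0.097,-0.542,-0.171,0,0,0.525],[0.044,-0.097,-0.542,-0.171,0,0,0.525],[0.044,-0.097,-0.542,-0.171,0,0,0.525]],
  ],
)

```text
time: 11.35
tcp_pos: [466.4, -318.1, 136.6]
ee_rot: [180.0, 0.1, 113.1]
wrist_force: [0.7, -0.4, 0.8]
finger_gap: 44.2
gripper_force: 0.0
```

```bash
python3 - <<'E'
from h import *
s=sense();print(s['time'],s['tcp_pos'],s['ee_rot'],s['finger_gap'])
w=camera('wrist');cv2.imwrite('pics/w6.png',w)
h=cv2.cvtColor(w,40)
m=((h[...,0]>3)&(h[...,0]<18)&(h[...,1]>100)&(h[...,2]>70)).astype(int)
for r in (190,210,230,250): 
    c=np.where(m[r,215:300])[0]+215; print(r,c.min() if len(c) else None,c.max() if len(c) else None,len(c))
E
```

```text
11.35 [ 466.44854971 -318.12724197  136.56356809] [1.79957184e+02 6.63207889e-02 1.13145026e+02] 44.15969260492054
190 219 299 70
210 220 299 69
230 222 295 64
250 236 264 29
```

>>> send_rows(
  targets=[
    [[0.044,-0.001,0,-0.025,0,0,0],[0.044,-0.001,0,-0.051,0,0,0],[0.044,-0.001,0,-0.051,0,0,0],[0.044,-0.001,0,-0.051,0,0,0],[0.0,-0.001,0,-0.051,0,0,0],[0.0,-0.001,0,-0.051,0,0,0],[0.0,-0.001,0,-0.051,0,0,0],[0.0,-0.001,0,-0.051,0,0,0],[0.0,-0.001,0,-0.051,0,0,0],[0.0,-0.001,0,-0.051,0,0,0]],
  ],
)

```text
time: 12.4
tcp_pos: [465.6, -318.1, 85.6]
ee_rot: [179.9, 0.1, 113.2]
wrist_force: [-2.5, 2.1, 10.4]
finger_gap: 17.1
gripper_force: 58.3
```

>>> send_rows(
  targets=[
    [[0.0,0,0,0.01,0,0,0],[0.0,0,0,0.03,0,0,0],[0.0,0,0,0.06,0,0,0],[0.0,0,0,0.1,0,0,0],[0.0,0,0.01,0.14,0,0,0],[0.0,0.002,0.04,0.18,0,0,-0.04],[0.0,0.004,0.08,0.2,0,0,-0.1],[0.0,0.006,0.12,0.215,0,0,-0.16],[0.0,0.008,0.165,0.215,0,0,-0.22],[0.0,0.01,0.21,0.215,0,0,-0.28],[0.0,0.012,0.255,0.215,0,0,-0.34],[0.0,0.015,0.3,0.215,0,0,-0.4],[0.0,0.017,0.345,0.215,0,0,-0.46],[0.0,0.019,0.39,0.215,0,0,-0.525],[0.0,0.021,0.435,0.215,0,0,-0.525],[0.0,0.024,0.48,0.215,0,0,-0.525],[0.0,0.027,0.52,0.215,0,0,-0.525],[0.0,0.027,0.55,0.215,0,0,-0.525],[0.0,0.027,0.55,0.215,0,0,-0.525],[0.0,0.027,0.55,0.215,0,0,-0.525]],
  ],
)

```text
time: 14.4
tcp_pos: [491.9, 232.1, 299.8]
ee_rot: [180.0, 0.0, 83.1]
wrist_force: [0.1, -0.5, -0.2]
finger_gap: 17.0
gripper_force: 58.5
```

>>> send_rows(
  targets=[
    [[0.0,0,0,-0.01,0,0,0],[0.0,0,0,-0.03,0,0,0],[0.0,0,0,-0.04,0,0,0],[0.0,0,0,-0.04,0,0,0],[0.0,0,0,-0.04,0,0,0],[0.0,0,0,-0.04,0,0,0]],
  ],
)

```text
time: 15.0
tcp_pos: [492.4, 232.1, 260.0]
ee_rot: [180.0, -0.0, 83.0]
wrist_force: [-0.4, -1.1, -0.6]
finger_gap: 17.4
gripper_force: 58.5
```

```bash
python3 - <<'E'
from h import *
s=sense();print(s['time'],s['tcp_pos'],s['ee_rot'],s['finger_gap'])
M=camera_model('wrist');w=camera('wrist');cv2.imwrite('pics/w7.png',w)
g=cv2.cvtColor(w,6)
for r in (114,130): print(r,[(c,int(g[r,c])) for c in list(range(218,238,2))+list(range(266,286,2))])
for p in [(228,110),(277,110)]: print(on('wrist',p,175,M).round(1))
print([(r,int(g[r,252])) for r in range(96,124,2)])
E
```

```text
15.0 [492.361236   232.09828019 259.98283196] [ 1.79961332e+02 -3.17732948e-02  8.30440750e+01] 17.35120916329189
114 [(218, 193), (220, 186), (222, 170), (224, 163), (226, 107), (228, 100), (230, 108), (232, 79), (234, 82), (236, 79), (266, 74), (268, 78), (270, 73), (272, 92), (274, 89), (276, 167), (278, 164), (280, 165), (282, 165), (284, 161)]
130 [(218, 192), (220, 184), (222, 174), (224, 163), (226, 147), (228, 101), (230, 106), (232, 94), (234, 87), (236, 77), (266, 74), (268, 76), (270, 71), (272, 92), (274, 94), (276, 164), (278, 161), (280, 162), (282, 166), (284, 165)]
[483.9 301.  175. ]
[517.8 296.9 175. ]
[(96, 184), (98, 186), (100, 189), (102, 183), (104, 185), (106, 187), (108, 108), (110, 100), (112, 82), (114, 74), (116, 108), (118, 109), (120, 103), (122, 105)]
```

>>> send_rows(
  targets=[
    [[0.0,-0.001,0,-0.01,0,0,0],[0.0,-0.001,0,-0.02,0,0,0],[0.0,-0.001,0,-0.03,0,0,0],[0.0,-0.001,0,-0.04,0,0,0],[0.0,-0.001,0,-0.047,0,0,0],[0.0,-0.001,0,-0.053,0,0,0],[0.0,-0.001,0,-0.053,0,0,0],[0.0,-0.001,0,-0.053,0,0,0],[0.0,-0.001,0,-0.053,0,0,0]],
  ],
)

```text
time: 15.95
tcp_pos: [491.2, 232.3, 206.6]
ee_rot: [180.0, -0.0, 83.1]
wrist_force: [-0.1, -0.3, 0.1]
finger_gap: 16.9
gripper_force: 58.6
```

>>> send_rows(
  targets=[
    [[0.0,0,0,-0.001,0,0,0],[0.024,0,0,-0.001,0,0,0],[0.03,0,0,-0.001,0,0,0],[0.036,0,0,-0.001,0,0,0],[0.036,0,0,-0.001,0,0,0],[0.036,0,0,0.01,0,0,0],[0.036,0,0,0.04,0,0,0],[0.036,0,0,0.09,0,0,0],[0.036,0.005,-0.05,0.1,0,0,0],[0.0,0.01,-0.1,0.1,0,0,0],[0.0,0.01,-0.14,0.1,0,0,0],[0.0,0.015,-0.18,0.1,0,0,0],[0.0,0.015,-0.18,0.1,0,0,0],[0.0,0.015,-0.18,0.1,0,0,0],[0.0,0.015,-0.18,0.1,0,0,0]],
  ],
)

```text
time: 17.45
tcp_pos: [506.0, 53.1, 306.6]
ee_rot: [180.0, -0.0, 83.1]
wrist_force: [0.7, 0.6, -0.4]
finger_gap: -0.1
gripper_force: 0.0
```

```bash
python3 - <<'E'
from h import *
import pickle
s=sense();print(s['time'],s['tcp_pos'],s['ee_rot'],s['finger_gap'],s['wrist_force'])
M=camera_model('wrist');pickle.dump(M,open('w8.pkl','wb'))
w=camera('wrist');t=camera('top')
print(proj('wrist',(506.3,54.5,168),M),proj('top',(506.3,54.5,168)))
cv2.imwrite('pics/t8.png',t);cv2.imwrite('pics/w8w.png',w)
o=np.zeros((384,800,3),np.uint8);o[:,:512]=w;o[:300,512:]=cv2.resize(t[170:270,80:176],(288,300),interpolation=2)
cv2.imwrite('pics/w8.png',o)
E
```

```text
17.45 [506.00909552  53.08025316 306.61841561] [ 1.79993692e+02 -1.69802565e-02  8.31306371e+01] -0.06230634921834974 [ 0.7312113   0.64242647 -0.44666579]
[252.56391259 182.74092601] [169.95020087 226.23455753]
```

View pics/w8.png

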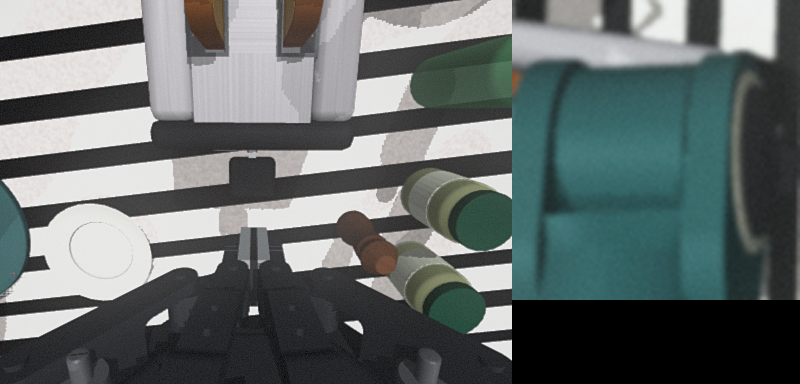

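Both slices stand in their slots. The lever pad covers columns 230–275 and rows 156–196, and the fingers are closed at (252,240).

```bash
python3 - <<'E'
from h import *
import pickle
M=pickle.load(open('w8.pkl','rb'))
g=cv2.cvtColor(cv2.imread('pics/w8w.png'),6)
print([(r,int(g[r,252])) for r in range(146,202,2)]);print([(c,int(g[175,c])) for c in list(range(224,236,2))+list(range(268,282,2))])
for p in [(252.5,157),(252.5,196),(230,176),(275,176)]: print(on('wrist',p,168,M).round(1))
E
```

```text
[(146, 53), (148, 43), (150, 108), (152, 154), (154, 184), (156, 185), (158, 66), (160, 57), (162, 55), (164, 57), (166, 59), (168, 59), (170, 53), (172, 60), (174, 54), (176, 56), (178, 55), (180, 59), (182, 51), (184, 53), (186, 54), (188, 56), (190, 56), (192, 56), (194, 54), (196, 58), (198, 51), (200, 55)]
[(224, 174), (226, 182), (228, 164), (230, 48), (232, 56), (234, 57), (268, 55), (270, 59), (272, 55), (274, 58), (276, 184), (278, 186), (280, 178)]
[509.2  78.6 168. ]
[504.7  41.6 168. ]
[486.2  63.5 168. ]
[527.8  58.4 168. ]
```

>>> send_rows(
  targets=[
    [[0,0,0,-0.03,0,0,0],[0,0,0,-0.06,0,0,0],[0,0,0,-0.09,0,0,0],[0,0,0,-0.105,0,0,0],[0,0,0,-0.115,0,0,0],[0,0,0,-0.115,0,0,0],[0,0,0,-0.115,0,0,0]],
  ],
)

```text
time: 18.25
tcp_pos: [506.4, 52.5, 191.9]
ee_rot: [180.0, -0.0, 83.1]
wrist_force: [0.2, 0.1, -0.3]
finger_gap: -0.1
gripper_force: 0.0
```

>>> send_rows(
  targets=[
    [[0,0,0,-0.003,0,0,0],[0,0,0,-0.006,0,0,0],[0,0,0,-0.009,0,0,0],[0,0,0,-0.012,0,0,0],[0,0,0,-0.012,0,0,0]],
  ],
)

```text
time: 18.75
tcp_pos: [506.3, 52.4, 179.3]
ee_rot: [180.0, -0.0, 83.1]
wrist_force: [-0.0, 1.0, 5.4]
finger_gap: 0.0
gripper_force: 2.6
```

Contact at about 5 N, so press on steadily.

>>> send_rows(
  targets=[
    [[0,0,0,-0.004,0,0,0],[0,0,0,-0.008,0,0,0],[0,0,0,-0.012,0,0,0],[0,0,0,-0.016,0,0,0],[0,0,0,-0.02,0,0,0],[0,0,0,-0.024,0,0,0],[0,0,0,-0.028,0,0,0],[0,0,0,-0.032,0,0,0],[0,0,0,-0.035,0,0,0],[0,0,0,-0.035,0,0,0]],
  ],
)

```text
time: 19.75
tcp_pos: [506.3, 52.3, 144.1]
ee_rot: [180.0, -0.0, 83.1]
wrist_force: [0.0, 1.6, 5.8]
finger_gap: -0.3
gripper_force: 2.7
```

>>> send_rows(
  targets=[
    [[0,0,0,-0.002,0,0,0],[0,0,0,-0.004,0,0,0],[0,0,0,-0.005,0,0,0],[0,0,0,-0.005,0,0,0],[0,0,0,-0.005,0,0,0]],
  ],
)

```text
time: 20.25
tcp_pos: [506.4, 52.3, 139.8]
ee_rot: [180.0, -0.0, 83.1]
wrist_force: [-4.1, 0.4, 18.0]
finger_gap: -0.0
gripper_force: 9.0
```

The force has risen to 18 N, so the lever is on its bottom stop. I'll hold and check in numbers that the slices sank.

>>> send_rows(
  targets=[
    [[0,0,0,0,0,0,0],[0,0,0,0,0,0,0],[0,0,0,0,0,0,0],[0,0,0,0,0,0,0]],
  ],
)

```text
time: 20.65
tcp_pos: [506.4, 52.2, 139.8]
ee_rot: [180.0, -0.0, 83.1]
wrist_force: [-3.6, 0.9, 17.4]
finger_gap: 0.1
gripper_force: 8.9
```

```bash
python3 - <<'E'
from h import *
def mk(i):
    h=cv2.cvtColor(i,40);return ((h[...,0]>3)&(h[...,0]<25)&(h[...,1]>90)&(h[...,2]>60)).astype(np.uint8)
s=camera('scene');w=camera('wrist');cv2.imwrite('pics/s9.png',s);s0=cv2.imread('pics/scene0.png')
def reg(p,z): return [proj('scene',(*p,z)).round().astype(int)]
# slice mid-protrusion points (z=200) and top faces at mouth
for n,p in [('s1',(491.4,232.3)),('s2',(563.3,224))]:
    for z in (173,185,200,215):
        u=proj('scene',(p[0]+4,p[1],z)).round().astype(int);print(n,z,u,cv2.cvtColor(s,40)[u[1],u[0]])
# bystanders unchanged
d=cv2.absdiff(s,s0).max(2)>60
for n,p,z in [('j1',(769,-37),60),('j2',(736,-152),60),('j3',(735,-274),60),('mill',(650,-78),60),('oil',(768,125),110),('jug',(505,-456),100),('heel',(518,-296),41)]:
    u=proj('scene',(*p,z)).round().astype(int);print(n,u,d[u[1]-22:u[1]+22,u[0]-12:u[0]+12].mean().round(3))
q=sense();print(q['time'],q['tcp_pos'],q['wrist_force'])
E
```

```text
s1 173 [339 124] [  0  17 107]
s1 185 [340 120] [ 12 129 123]
s1 200 [340 115] [135  10 155]
s1 215 [341 111] [174   8 162]
s2 173 [355 133] [ 12 128 102]
s2 185 [355 130] [ 12 150 124]
s2 200 [356 125] [130  10 156]
s2 215 [357 120] [128   8 123]
j1 [333 235] 0.0
j2 [287 245] 0.0
j3 [244 266] 0.0
mill [289 215] 0.0
oil [381 196] 0.0
jug [122 225] 0.0
heel [189 223] 0.165
20.75 [506.43383835  52.26326085 139.8461137 ] [-5.34139923  0.11689154 17.06863547]
```

The slices have sunk to the level of the top, the bystanders are unchanged, and the lever is held at the bottom.

```bash
python3 -c "
from workcell import *
print(hand_in())"
```

```text
the job is handed in; nothing more can be done
None
```

Job handed in: both big slices are standing in the toaster slots and released, and the gripper is still holding the lever on its bottom stop at about 17 N. A camera check showed the slices sunk about level with the top, the jars, bottle, jug and mill unmoved, and I never touched the end piece in the rack.

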